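# Release a drive from a docking console and lay it in the tray

## Task

On the docking console press the round key, then the square key, then the long bar key: one at a time, each gently but fully home and allowed to spring right back before the next, never the cross-shaped key. Then push the ejector slide to its stop so that it pushes the drive out of the bay, and let the slide spring back with the drive still on the runway. Draw the drive out and set it down flat in the grey tray, not dropped, leaving the things lying around where they are.

Things in the scene. Friction and masses are not known exactly. Their poses are not given: they have to be found in the camera images.
- console: fixed grey docking console on the table, its x -70 to +85 mm, y -135 to +103 mm, flat deck 50 mm high. Origin: on the table under it; x points away from the robot, y left. Right part of the deck: four keys in a 2 x 2 block (centres x -30 or +30, y -84 or -24 mm, in any order). Left part: the roofed drive bay
- bay_mouth (a point): centre of the bay's open front, at floor level (console x -70, y +65 mm, 22 mm above the table), axes as the console. The bay is 64 mm wide and 21 mm high inside, its roof level with the deck. A runway 36 mm wide, level with the bay floor, goes on 66 mm from the mouth towards the robot (-x)
- key_round: fixed key unit: black housing 48 x 48 x 8 mm, grey round cap, diameter 28 mm. Origin: centre of the housing's underside on the console's deck, right under the cap's middle; z up. Cap top at rest somewhere 18 to 26 mm above the origin: set by hand, not recorded, to be felt. Presses straight down 7 mm; spring 2 N at first, 7 N at the bottom stop; over 40 N breaks it
- key_square: fixed key unit: black housing 48 x 48 x 8 mm, grey square cap 26 x 26 mm. Origin: centre of the housing's underside on the console's deck, right under the cap's middle; z up. Cap top at rest somewhere 18 to 26 mm above the origin: set by hand, not recorded, to be felt. Presses straight down 7 mm; spring 2 N at first, 7 N at the bottom stop; over 40 N breaks it
- key_bar: fixed key unit: black housing 48 x 48 x 8 mm, grey long bar cap 15 (x) by 40 (y) mm. Origin: centre of the housing's underside on the console's deck, right under the cap's middle; z up. Cap top at rest somewhere 18 to 26 mm above the origin: set by hand, not recorded, to be felt. Presses straight down 7 mm; spring 2 N at first, 7 N at the bottom stop; over 40 N breaks it
- key_cross: fixed key unit: black housing 48 x 48 x 8 mm, grey cross-shaped cap 36 mm across; not to be pressed. Origin: centre of the housing's underside on the console's deck, right under the cap's middle; z up. Cap top at rest somewhere 18 to 26 mm above the origin: set by hand, not recorded, to be felt. Presses straight down 7 mm; spring 2 N at first, 7 N at the bottom stop; over 40 N breaks it
- ejector_knob (a point): centre of the black ribbed knob of the ejector slide, 14 (console x) x 34 (console y) x 26 mm high, its underside 5 mm above the bay's roof. Slides along the console's -x, towards the robot, 50 mm to its stop; its pusher sits right behind the drive. 50 mm of clear flat deck lies behind it (+x) for a fingertip
- ejector (a joint): travel of the ejector slide in m: 0 at rest, 0.050 at its stop; the spring gives 2 N at rest and 6 N at the stop and brings it back when let go (the drive stays where it was pushed)
- drive: loose metal drive 90 (its x) x 60 (its y) x 18 mm, about 140 g, flat in the bay, front end level with the mouth or to 2 mm deeper. Origin: centre of its underside. At the ejector's stop it stands about 50 mm out on the runway and can be gripped across its 60 mm with room on both sides; it must then be drawn straight along the console's -x at least 45 mm more before lifting, to clear the roof
- tray: fixed grey open parts tray 170 (its x) x 150 (its y) x 25 mm high, walls and floor 5 mm thick. Origin: centre of its underside
- jar: bystander: open glass jar 68 mm across, 85 mm high, right of the console. Origin: centre of its underside
- screwdriver: bystander: screwdriver 160 mm long, lying in front of the keys. Origin: about its middle
- tape: bystander: roll of tape 80 mm across, 18 mm high, left of the tray. Origin: centre of its underside
- cooler: bystander: copper cooler about 50 x 105 x 19 mm, behind the console. Origin: under its fin block
- board: bystander: small green circuit board 36 x 110 mm, 8 mm high, behind the console. Origin: centre of its underside
- wrench: bystander: wrench 140 mm long, lying beyond the tray. Origin: about its middle
- round_press (a joint): how far the cap of key_round is pressed, in m: 0 sprung up, 0.007 at its stop; from 0.0055 on it counts as fully home
- square_press (a joint): how far the cap of key_square is pressed, in m: 0 sprung up, 0.007 at its stop; from 0.0055 on it counts as fully home
- bar_press (a joint): how far the cap of key_bar is pressed, in m: 0 sprung up, 0.007 at its stop; from 0.0055 on it counts as fully home
- cross_press (a joint): how far the cap of key_cross is pressed, in m: 0 sprung up, 0.007 at its stop; from 0.0055 on it counts as fully home
Things that resemble listed ones, but are neither listed nor needed, are in the scene too. Of the things like the drive, leave any that is turquoise or yellow; of the rest the smaller one is meant.

How it is judged:
On the way, in this order (a step that is already met when the one before it is completed fails the run):
1. the round key fully home, alone, with the drive still in its bay (value of joint round_press above 0.0055 m and value of joint each of square_press, bar_press, cross_press below 0.002 m and x of drive in the frame of console above -0.03 m), for 0.03 s.
2. all keys sprung back up, with the drive still in its bay (value of joint each of round_press, square_press, bar_press, cross_press below 0.0015 m and x of drive in the frame of console above -0.03 m), for 0.05 s.
3. the square key fully home, alone, with the drive still in its bay (value of joint square_press above 0.0055 m and value of joint each of round_press, bar_press, cross_press below 0.002 m and x of drive in the frame of console above -0.03 m), for 0.03 s.
4. all keys sprung back up, with the drive still in its bay (all of step 2), for 0.05 s.
5. the long bar key fully home, alone, with the drive still in its bay (value of joint bar_press above 0.0055 m and value of joint each of round_press, square_press, cross_press below 0.002 m and x of drive in the frame of console above -0.03 m), for 0.03 s.
6. all keys sprung back up, with the drive still in its bay (all of step 4), for 0.05 s.
7. the ejector slide pushed to its stop, so that it has pushed the drive out of the bay by 40 mm or more, with no finger on the drive (value of joint ejector above 0.046 m and x of drive in the frame of console below -0.065 m and contact force between the fingers and drive below 0.1 N and value of joint each of round_press, square_press, bar_press, cross_press below 0.0015 m), for 0.03 s.
8. the ejector slide sprung back, the drive still resting on the dock's runway (value of joint ejector below 0.004 m and distance between drive and console below 0.16 m), for 0.03 s.
At the end, for the whole second after the job is handed in: The drive lies flat at rest on the floor of the tray, released; all four keys are up (within 1.5 mm) and the ejector slide is back at rest (within 4 mm) (z of drive in the frame of tray between 0.003 and 0.008 m and angle between drive's own z axis and vertical below 0.08 rad and x of drive in the frame of tray between -0.06 and 0.06 m and y of drive in the frame of tray between -0.06 and 0.06 m and linear speed of drive below 0.02 m/s and value of joint ejector below 0.004 m and value of joint each of round_press, square_press, bar_press, cross_press below 0.0015 m); the robot touches nothing.
It fails at once if the cross-shaped key pressed (more than 3 mm) (value of joint cross_press above 0.003 m).
It fails at once if a key pressed with more than 40 N (contact force between the fingers and key_round above 40 N or contact force between the fingers and key_square above 40 N or contact force between the fingers and key_bar above 40 N or contact force between the fingers and key_cross above 40 N).
It fails at once if the drive let go above the tray (more than 15 mm over its floor) or tipped by more than 45 degrees ((horizontal distance between drive and tray below 0.1 m and contact force between the fingers and drive below 0.05 N and z of drive in the frame of tray above 0.02 m) or angle between drive's own z axis and vertical above 0.785 rad).
It fails at once if a bystander moved by more than 30 mm (distance of any of jar, screwdriver, tape, cooler, board, wrench from where it was at the start of the episode above 0.03 m).
It also fails if it takes over 58 s, if anything falls off the work surface, if the arm or the gripper's body presses on something with over 40 N, if the wrist force passes 120 N, or if a joint passes its speed limit or range.

## Robot

A 6-joint arm with a two-finger parallel gripper is mounted at the origin on the work surface. World frame = base frame: x ahead of the robot, y to its left, z up, the work surface at z = 0. Lengths are in m, angles in rad, forces in N, time in s.
With the tool pointing down it reaches from about 0.375 to 0.9 m from the base axis. Payload 3.1 kg.
Tool frame: the origin (TCP) lies midway between the tips of the shut fingers; the grasp point (between the pads) lies 19 mm behind it; z points along the fingers, y is the line along which they close (so a half turn about z gives the same grasp; the last joint's range is limited). The gripper opens to 87 mm and grips with 3 to 60 N. Pads are 19 mm wide; open, the fingers measure 117 mm over their backs; the gripper's body (75 mm by 190 mm) begins 51 mm behind the grasp point.
Start: joints at [-1.335, 0.527, 1.433, -0, 1.181, -0.178], TCP at [0.252, -0.572, 0.223] pointing down, gripper open.
Joint ranges: [-3.08, 3.08], [-0.75, 2.2], [0.22, 2.44], [-1.43, 4.57], [0, 2.65], [-2.85, 2.85]. Speed limits (rad/s): [2.79, 2.79, 3.14, 3.14, 3.14, 3.14].

## Interface

Orientations are given as a unit quaternion [x, y, z, w].
In Python, from rig import robot gives the robot as it stands. The module is installed in compiled form; this text tells all that it offers.
- The arm moves only by the tool play_rows, never from a script. Its arguments are lists of equal length, an entry for each row: "gripper": the closure, from -1 (fully open) to 1 (shut); "delta_pos": the shift along the tool's x, y, z in cm, a list of three; "turn": the turn, a rotation vector about the tool's x, y, z in rad, a list of three. A call has 1 to 12 rows; each row is the pose to reach, as a shift and turn from the pose commanded when the call began, along the tool's axes at that moment; what a row does not reach only later rows make up. A row lasts 1/8 s, in which the tool goes at most 62.5 mm and 10.7 degrees, less where a joint would pass 70% of its speed; a pose out of reach is approached as far as the arm can. A call with a gripper value outside its range is refused whole. The fingers move at their own pace and stop on an object; "squeeze" is the grip in N (left out, the last holds). Time passes only in rows, so rows that repeat a pose let the fingers close. It gives the time, the measured TCP pose, the force, the opening and the grip force at its end, in the units of the state.
- robot.get_obs(): the state, without advancing time (a new reading comes with each control period).
- robot.camera(name): name is "scene" or "top" or "wrist"; returns a dict with "color" (400x640x3 uint8, red, green, blue), "vfov" (degrees; the focal length in pixels is half the picture's height over the tangent of half this angle, whatever the lens; pixels are square), "cx", "cy" (the principal point, pixels), "k1" (the pictures are not rectified: a ray, as slopes to the right and down, at radius r is drawn at 1 + k1 r^2 times it, then the intrinsics apply), "R" (3x3) and "t" (3): a world point X has camera coordinates R X + t. Camera axes: x right, y down, z forward; pixel columns grow to the right and rows downward; lengths in m; the calibration is good to about 2 mm. A picture is of the moment at which its call begins. There is no depth.
- robot.hand_in(): hands the job in; it is judged then, once.
The state is a dict: "time": time; "q": joint angles; "joint_velocities": joint speeds; "joint_torque": joint torques, N m; "position": TCP position; "tool_rot": TCP orientation; "ft_force": force on the tool from outside, world axes, zero at the start; "moment": the same for the moment, N m; "grip_width": finger opening in m; "grip_force": force on a finger pad.
Only numpy, scipy, OpenCV 4.12 (cv2) and the standard library are available. Lean on these libraries where they do the work, as an engineer would, in place of code of your own. Each camera call takes 0.05 s, during which the arm holds its last target. There are 200 camera calls.

## Working session

There is one attempt and no reset: what is moved stays moved. The work goes in short steps, Python scripts to look and compute and a tool call to move; the robot and the scene stay as the last step left them, time stands still between calls to the robot, and variables do not carry over. Pictures are saved under pics/ and viewed, at most 10 in all, crops included, and the job is handed in when it is done.

Besides the shell and the picture viewer there is one more tool, called after "Call:" as name(argument=value, ...), one argument or row to a line, values as JSON. play_rows: Moves the arm, as the interface text tells. Its arguments: {"type":"object","properties":{"gripper":{"type":"array","items":{"type":"number"}},"delta_pos":{"type":"array","items":{"type":"array","items":{"type":"number"}}},"turn":{"type":"array","items":{"type":"array","items":{"type":"number"}}},"squeeze":{"type":"number"}},"required":["gripper","delta_pos","turn"]}

```bash
mkdir -p pics
cat > h.py <<'E'
import numpy as np, cv2
from scipy.spatial.transform import Rotation as Rot
from rig import robot
def K(c):
    f=200/np.tan(np.radians(c["vfov"])/2); return f
def ray(c,u,v):
    f=K(c); p=np.array([(u-c["cx"])/f,(v-c["cy"])/f]); q=p.copy()
    for _ in range(20): q=p/(1+c["k1"]*(q@q))
    R=np.array(c["R"]);t=np.array(c["t"])
    d=R.T@np.array([q[0],q[1],1]); return -R.T@t,d
def onz(c,u,v,z):
    o,d=ray(c,u,v); return o+d*(z-o[2])/d[2]
def proj(c,X):
    x=np.array(c["R"])@np.array(X)+np.array(c["t"]); s=x[:2]/x[2]
    s=s*(1+c["k1"]*(s@s)); return s*K(c)+[c["cx"],c["cy"]]
def save(n,im): cv2.imwrite("pics/"+n,im[...,::-1])
E
python3 - <<'E'
from h import *
import pickle
cs={n:robot.camera(n) for n in("scene","top")}
pickle.dump(cs,open("cs.pkl","wb"))
for n,c in cs.items():
    save(n+".png",c["color"]); print(n,c["vfov"],c["cx"],c["cy"],c["k1"],-np.array(c["R"]).T@c["t"])
print(robot.get_obs())
E
```

```text
scene 50.23314324849447 324.11192829284727 197.19505413901177 -0.04128878670951673 [1.36462899 0.16296501 0.77868826]
top 44.519011788530605 318.2362973275306 202.47789044634905 -0.016958547451771052 [0.35923472 0.09268813 1.16334352]
{'time': 0.1, 'q': array([-1.33451849e+00,  5.28376785e-01,  1.43375906e+00, -2.58449583e-05,
        1.18136488e+00, -1.78478151e-01]), 'joint_velocities': array([ 0.00032812, -0.00392863, -0.00340558, -0.00092725,  0.00037722,
       -0.00013831]), 'joint_torque': array([ 6.38766505e-05, -4.40985382e+01, -1.77150679e+01,  6.34062756e-02,
        5.34140377e-02, -5.24485245e-05]), 'position': array([ 0.25173408, -0.57136049,  0.22167207]), 'tool_rot': array([ 9.78572678e-01,  2.05899500e-01, -3.95129215e-05, -9.53293598e-04]), 'ft_force': array([ 0.49723478,  0.04731501, -0.12388895]), 'moment': array([0.03527963, 0.02347891, 0.05519214]), 'grip_force': 0.0, 'grip_width': 0.08696300313037554}
```

View pics/top.png

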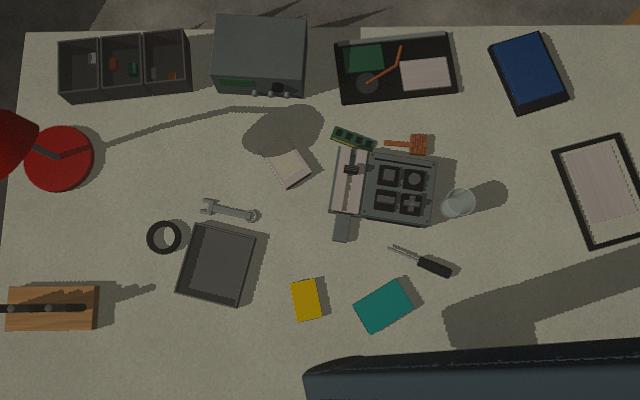

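View pics/scene.png

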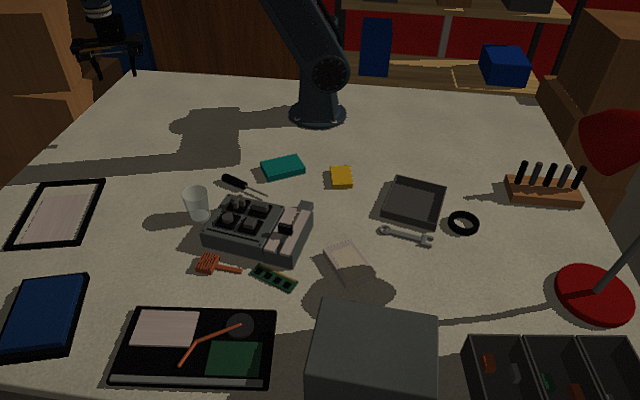

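Top view: console around (385,185), with the bay roof at (348,185), the knob at (352,168), the runway at (342,230), the tray at (217,264) and a white drive-like box at (288,168). The scene view shows the same layout from the far side. Next is a close crop of the console.

Run:
```python
from h import *
import pickle
c=pickle.load(open("cs.pkl","rb"))["top"]
im=c["color"][120:250,320:450]
im=np.clip(im.astype(float)*1.8,0,255).astype(np.uint8)
save("con.png",cv2.resize(im,None,fx=4.6,fy=4.6,interpolation=cv2.INTER_CUBIC))
```

```text
(no output)
```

View pics/con.png

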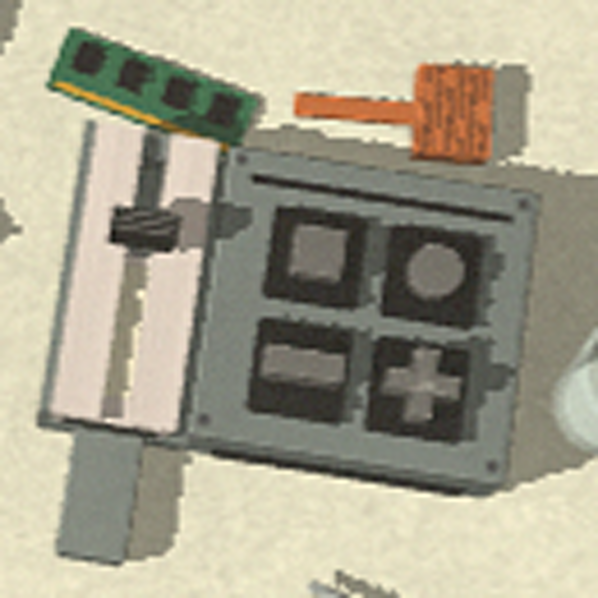

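```bash
cat > fit.py <<'E'
from h import *
import pickle
c=pickle.load(open("cs.pkl","rb"))["top"]
P=lambda u,v:(320+u/4.6-.4,120+v/4.6-.4)
g=cv2.cvtColor(c["color"],cv2.COLOR_RGB2GRAY)
big=cv2.resize(g[120:250,320:450],None,fx=4.6,fy=4.6,interpolation=cv2.INTER_CUBIC)
keys={"square":((316,252),(.03,-.024)),"round":((436,270),(.03,-.084)),"bar":((302,363),(-.03,-.024)),"cross":((421,384),(-.03,-.084))}
A=[];B=[]
for n,((u,v),l) in keys.items():
    w=42;s=big[v-w:v+w,u-w:u+w]
    th,m=cv2.threshold(s,0,255,cv2.THRESH_OTSU)
    k,lab,st,ce=cv2.connectedComponentsWithStats(m); i=lab[w,w]
    cu,cv_=ce[i]+[u-w,v-w]; X=onz(c,*P(cu,cv_),.072); print(n,th,st[i],cu.round(1),cv_.round(1),X.round(4))
    A.append(l);B.append(X[:2])
A=np.array(A);B=np.array(B)
R,_=Rot.align_vectors(np.c_[B-B.mean(0),0*B[:,0]],np.c_[A-A.mean(0),0*A[:,0]])
yaw=R.as_rotvec()[2]; M=R.as_matrix()[:2,:2]; o=B.mean(0)-M@A.mean(0)
print("yaw",yaw,"o",o,"res",(B-(A@M.T+o)).round(4).tolist())
for n,(u,v) in dict(FR=(540,198),deckFL=(235,148),nr=(490,482),roofFL=(88,122),roofNL=(45,425)).items():
    print(n,(M.T@(onz(c,*P(u,v),.05)[:2]-o)).round(4))
print("runway end",[(M.T@(onz(c,*P(*p),.022)[:2]-o)).round(4) for p in((60,552),(123,562))])
print("knob top",[(M.T@(onz(c,*P(*p),.081)[:2]-o)).round(4) for p in((113,205),(180,212),(110,240),(176,250))])
# tray corners
hsv=c["color"]
for n,p in dict(tl=(197,221),tr=(257,235),bl=(175,292),br=(238,307)).items(): print(n,onz(c,*p,.025).round(4))
E
python3 fit.py
```

```text
square 45.0 [  14   14   59   58 2674] 317.2 251.9 [ 0.6484 -0.0812  0.072 ]
round 45.0 [  13   15   57   55 2414] 434.3 270.6 [ 0.6378 -0.1396  0.072 ]
bar 46.0 [   0   23   84   41 2581] 302.0 364.4 [ 0.5908 -0.0709  0.072 ]
cross 46.0 [   3    5   80   75 3068] 420.7 384.1 [ 0.5798 -0.1294  0.072 ]
yaw -0.1786858017681713 o [ 0.62378989 -0.05211566] res [[-0.0006, -0.0001], [-0.0006, 0.0006], [0.0008, -0.0005], [0.0005, 0.0]]
FR [ 0.0829 -0.1365]
deckFL [0.084  0.0227]
nr [-0.0686 -0.1281]
roofFL [0.0856 0.0999]
roofNL [-0.0758  0.0971]
runway end [array([-0.1345,  0.0793]), array([-0.1344,  0.0468])]
knob top [array([0.0343, 0.0809]), array([0.0361, 0.0473]), array([0.0162, 0.0796]), array([0.0164, 0.0464])]
tl [0.5547 0.3689 0.025 ]
tr [0.5191 0.2271 0.025 ]
bl [0.3905 0.4143 0.025 ]
br [0.3544 0.2693 0.025 ]
```

```bash
cat >> h.py <<'E'
YAW=-0.1787; O=np.array([.6238,-.0521])
def con(x,y,z=0):
    c,s=np.cos(YAW),np.sin(YAW); return np.array([O[0]+c*x-s*y,O[1]+s*x+c*y,z])
def go(X,yaw=YAW,pose=None):
    s=robot.get_obs(); p=s["position"]; R=Rot.from_quat(s["tool_rot"])
    T=Rot.from_euler("z",yaw)*Rot.from_rotvec([np.pi,0,0])
    print("t",round(s["time"],2),"pos",p.round(4),"F",s["ft_force"].round(2),"-> cm",(R.inv().apply(np.array(X)-p)*100).round(2),"turn",(R.inv()*T).as_rotvec().round(4))
E
python3 - <<'E'
from h import *
for k in ((.03,-.084),(.03,-.024),(-.03,-.024)): print(con(*k).round(4))
go(con(.03,-.084,.10))
E
```

```text
[ 0.6384 -0.1401  0.    ]
[ 0.6491 -0.0811  0.    ]
[ 0.59   -0.0704  0.    ]
t 0.1 pos [ 0.2517 -0.5714  0.2217] F [ 0.5   0.05 -0.12] -> cm [ 52.76 -23.87  12.23] turn [-1.900e-03  3.000e-04  5.935e-01]
```

Call:
play_rows(
  gripper=[1, 1, 1, 1, 1, 1, 1, 1, 1, 1, 1, 1],
  delta_pos=[
    [5.3, -2.4, 0],
    [10.6, -4.8, 0],
    [15.8, -7.2, 0],
    [21.1, -9.5, 0],
    [26.4, -11.9, 0],
    [31.7, -14.3, 0],
    [36.9, -16.7, 0],
    [42.2, -19.1, 0],
    [47.5, -21.5, 2],
    [52.8, -23.9, 6],
    [52.8, -23.9, 12.2],
    [52.8, -23.9, 12.2],
  ],
  turn=[
    [0, 0, 0.1],
    [0, 0, 0.2],
    [0, 0, 0.3],
    [0, 0, 0.4],
    [0, 0, 0.5],
    [0, 0, 0.5935],
    [0, 0, 0.5935],
    [0, 0, 0.5935],
    [-0.002, 0, 0.5935],
    [-0.002, 0, 0.5935],
    [-0.002, 0, 0.5935],
    [-0.002, 0, 0.5935],
  ],
)

```text
time: 1.6
position: [0.6345, -0.1377, 0.0947]
tool_rot: [0.996, -0.088, -0.006, -0.001]
ft_force: [-1.5, 0.4, -0.5]
grip_width: 0.0005
grip_force: 0.0
```

Run:
```python
from h import *
go(con(.03,-.084,.079))
print(robot.get_obs()["q"].round(2))
```

```text
t 1.6 pos [ 0.6345 -0.1377  0.0947] F [-1.45  0.43 -0.46] -> cm [0.44 0.17 1.56] turn [-0.0008  0.0129  0.0019]
[-0.38  0.72  1.46 -0.    0.98  1.36]
```

Call:
play_rows(
  gripper=[1, 1],
  delta_pos=[
    [0, 0, 0],
    [0, 0, 0],
  ],
  turn=[
    [0, 0, 0],
    [0, 0, 0],
  ],
)

```text
time: 1.85
position: [0.6404, -0.1421, 0.1037]
tool_rot: [0.996, -0.09, 0.003, 0.002]
ft_force: [0.1, -0.4, -0.1]
grip_width: 0.0008
grip_force: 0.0
```

Run:
```python
from h import *
go(con(.03,-.084,.079))
```

```text
t 1.85 pos [ 0.6404 -0.1421  0.1037] F [ 0.09 -0.42 -0.12] -> cm [-0.25 -0.17  2.47] turn [ 0.0031 -0.006  -0.0014]
```

Call:
play_rows(
  gripper=[1, 1, 1, 1, 1, 1],
  delta_pos=[
    [0, 0, 1.0],
    [0, 0, 2.0],
    [0, 0, 2.0],
    [0, 0, 2.0],
    [0, 0, 2.0],
    [0, 0, 2.0],
  ],
  turn=[
    [0, 0, 0],
    [0, 0, 0],
    [0, 0, 0],
    [0, 0, 0],
    [0, 0, 0],
    [0, 0, 0],
  ],
)

```text
time: 2.6
position: [0.639, -0.1405, 0.0808]
tool_rot: [0.996, -0.089, 0.0, 0.001]
ft_force: [-0.0, -0.3, 0.1]
grip_width: 0.0006
grip_force: 0.0
```

Run:
```python
from h import *
go(con(.03,-.084,.079))
```

```text
t 2.6 pos [ 0.639  -0.1405  0.0808] F [-0.01 -0.27  0.08] -> cm [-0.07 -0.03  0.18] turn [ 0.002 -0.001  0.   ]
```

Call:
play_rows(
  gripper=[1, 1, 1, 1],
  delta_pos=[
    [0, 0, 0.3],
    [0, 0, 0.6],
    [0, 0, 0.8],
    [0, 0, 0.8],
  ],
  turn=[
    [0, 0, 0],
    [0, 0, 0],
    [0, 0, 0],
    [0, 0, 0],
  ],
)

```text
time: 3.1
position: [0.6386, -0.1404, 0.0722]
tool_rot: [0.996, -0.089, -0.0, 0.001]
ft_force: [0.8, -0.9, -0.0]
grip_width: 0.0005
grip_force: 0.0
```

Call:
play_rows(
  gripper=[1, 1, 1],
  delta_pos=[
    [0, 0, 0.2],
    [0, 0, 0.4],
    [0, 0, 0.4],
  ],
  turn=[
    [0, 0, 0],
    [0, 0, 0],
    [0, 0, 0],
  ],
)

```text
time: 3.48
position: [0.6389, -0.1406, 0.0688]
tool_rot: [0.996, -0.089, 0.0, 0.001]
ft_force: [-0.4, -0.0, 2.4]
grip_width: 0.0007
grip_force: 1.2
```

Call:
play_rows(
  gripper=[1, 1, 1, 1],
  delta_pos=[
    [0, 0, 0.25],
    [0, 0, 0.5],
    [0, 0, 0.7],
    [0, 0, 0.7],
  ],
  turn=[
    [0, 0, 0],
    [0, 0, 0],
    [0, 0, 0],
    [0, 0, 0],
  ],
)

```text
time: 3.98
position: [0.639, -0.1405, 0.0625]
tool_rot: [0.996, -0.089, 0.0, 0.001]
ft_force: [-2.1, 1.5, 7.9]
grip_width: 0.0003
grip_force: 3.9
```

Call:
play_rows(
  gripper=[1, 1, 1],
  delta_pos=[
    [0, 0, 0.15],
    [0, 0, 0.15],
    [0, 0, 0.15],
  ],
  turn=[
    [0, 0, 0],
    [0, 0, 0],
    [0, 0, 0],
  ],
)

```text
time: 4.35
position: [0.639, -0.1406, 0.0624]
tool_rot: [0.996, -0.089, 0.001, 0.001]
ft_force: [-4.1, 1.0, 14.1]
grip_width: 0.0002
grip_force: 7.0
```

Call:
play_rows(
  gripper=[1, 1, 1, 1, 1, 1, 1, 1, 1],
  delta_pos=[
    [0, 0, -0.8],
    [0, 0, -2.0],
    [0, 0, -2.2],
    [0, -2.0, -2.2],
    [0, -4.0, -2.2],
    [0, -6.0, -2.0],
    [0, -6.0, -1.9],
    [0, -6.0, -1.9],
    [0, -6.0, -1.9],
  ],
  turn=[
    [0, 0, 0],
    [0, 0, 0],
    [0, 0, 0],
    [0, 0, 0],
    [0, 0, 0],
    [0, 0, 0],
    [0, 0, 0],
    [0, 0, 0],
    [0, 0, 0],
  ],
)

```text
time: 5.48
position: [0.6495, -0.082, 0.0789]
tool_rot: [0.996, -0.09, 0.0, 0.001]
ft_force: [0.1, 0.1, 0.2]
grip_width: 0.0003
grip_force: 0.0
```

Run:
```python
from h import *
go(con(.03,-.024,.077))
```

```text
t 5.47 pos [ 0.6495 -0.082   0.0789] F [0.07 0.13 0.16] -> cm [-0.06 -0.09  0.19] turn [ 0.0021 -0.0006 -0.0006]
```

Call:
play_rows(
  gripper=[1, 1, 1, 1, 1],
  delta_pos=[
    [0, -0.1, 0.2],
    [0, -0.1, 0.4],
    [0, -0.1, 0.6],
    [0, -0.1, 0.6],
    [0, -0.1, 0.6],
  ],
  turn=[
    [0, 0, 0],
    [0, 0, 0],
    [0, 0, 0],
    [0, 0, 0],
    [0, 0, 0],
  ],
)

```text
time: 6.1
position: [0.6497, -0.0805, 0.0729]
tool_rot: [0.996, -0.089, 0.0, 0.001]
ft_force: [0.1, -1.2, -0.4]
grip_width: 0.0002
grip_force: 0.0
```

Call:
play_rows(
  gripper=[1, 1, 1, 1],
  delta_pos=[
    [0, 0, 0.2],
    [0, 0, 0.4],
    [0, 0, 0.5],
    [0, 0, 0.5],
  ],
  turn=[
    [0, 0, 0],
    [0, 0, 0],
    [0, 0, 0],
    [0, 0, 0],
  ],
)

```text
time: 6.6
position: [0.6498, -0.0805, 0.0683]
tool_rot: [0.996, -0.089, 0.0, 0.001]
ft_force: [-1.0, 1.0, 4.3]
grip_width: 0.0004
grip_force: 1.7
```

Call:
play_rows(
  gripper=[1, 1, 1, 1, 1],
  delta_pos=[
    [0, 0, 0.25],
    [0, 0, 0.5],
    [0, 0, 0.65],
    [0, 0, 0.65],
    [0, 0, 0.65],
  ],
  turn=[
    [0, 0, 0],
    [0, 0, 0],
    [0, 0, 0],
    [0, 0, 0],
    [0, 0, 0],
  ],
)

```text
time: 7.22
position: [0.6499, -0.0805, 0.0633]
tool_rot: [0.996, -0.089, 0.001, 0.001]
ft_force: [-2.0, 0.6, 12.3]
grip_width: 0.0007
grip_force: 6.1
```

Call:
play_rows(
  gripper=[1, 1, 1, 1, 1, 1, 1, 1, 1],
  delta_pos=[
    [0, 0, -0.8],
    [0, 0, -2.0],
    [0, 0, -2.1],
    [-2.0, 0, -2.1],
    [-4.0, 0, -2.1],
    [-6.0, 0, -1.9],
    [-6.0, 0, -1.6],
    [-6.0, 0, -1.6],
    [-6.0, 0, -1.6],
  ],
  turn=[
    [0, 0, 0],
    [0, 0, 0],
    [0, 0, 0],
    [0, 0, 0],
    [0, 0, 0],
    [0, 0, 0],
    [0, 0, 0],
    [0, 0, 0],
    [0, 0, 0],
  ],
)

```text
time: 8.35
position: [0.5918, -0.0702, 0.0774]
tool_rot: [0.996, -0.089, 0.001, 0.001]
ft_force: [0.6, -0.3, -0.2]
grip_width: 0.0005
grip_force: 0.0
```

Run:
```python
from h import *
go(con(-.03,-.024,.077))
```

```text
t 8.35 pos [ 0.5918 -0.0702  0.0774] F [ 0.64 -0.26 -0.19] -> cm [-0.17  0.05  0.03] turn [ 0.002  -0.0019 -0.    ]
```

Call:
play_rows(
  gripper=[1, 1, 1, 1, 1],
  delta_pos=[
    [0, 0, 0.2],
    [0, 0, 0.4],
    [0, 0, 0.5],
    [0, 0, 0.5],
    [0, 0, 0.5],
  ],
  turn=[
    [0, 0, 0],
    [0, 0, 0],
    [0, 0, 0],
    [0, 0, 0],
    [0, 0, 0],
  ],
)

```text
time: 8.98
position: [0.5915, -0.0701, 0.0729]
tool_rot: [0.996, -0.089, 0.001, 0.001]
ft_force: [1.6, -0.8, 4.2]
grip_width: 0.0004
grip_force: 2.0
```

Call:
play_rows(
  gripper=[1, 1, 1, 1, 1],
  delta_pos=[
    [0, 0, 0.25],
    [0, 0, 0.45],
    [0, 0, 0.6],
    [0, 0, 0.6],
    [0, 0, 0.6],
  ],
  turn=[
    [0, 0, 0],
    [0, 0, 0],
    [0, 0, 0],
    [0, 0, 0],
    [0, 0, 0],
  ],
)

```text
time: 9.6
position: [0.5916, -0.0701, 0.0685]
tool_rot: [0.996, -0.089, 0.002, 0.001]
ft_force: [-0.9, 0.1, 16.0]
grip_width: 0.0007
grip_force: 7.5
```

Call:
play_rows(
  gripper=[1, 1, 1, 1, 1, 1, 1, 1, 1, 1],
  delta_pos=[
    [0, 0, -0.8],
    [0, 0, -2.5],
    [0, 0, -4.5],
    [3.0, -3.0, -4.5],
    [6.0, -6.0, -4.5],
    [8.9, -8.9, -4.5],
    [8.9, -8.9, -4.5],
    [8.9, -8.9, -2.0],
    [8.9, -8.9, -2.0],
    [8.9, -8.9, -2.0],
  ],
  turn=[
    [0, 0, 0],
    [0, 0, 0],
    [0, 0, 0],
    [0, 0, 0],
    [0, 0, 0],
    [0, 0, 0],
    [0, 0, 0],
    [0, 0, 0],
    [0, 0, 0],
    [0, 0, 0],
  ],
)

```text
time: 10.85
position: [0.6932, 0.0015, 0.0865]
tool_rot: [0.996, -0.09, -0.0, 0.001]
ft_force: [0.5, 0.2, 0.1]
grip_width: 0.0005
grip_force: 0.0
```

Run:
```python
from h import *
go(con(.062,.065,.060))
c=robot.camera("top")
im=np.clip(c["color"][120:250,310:440].astype(float)*1.8,0,255).astype(np.uint8)
c2=robot.camera("scene")
im2=np.clip(c2["color"][170:300,190:320].astype(float)*1.8,0,255).astype(np.uint8)
save("k.png",cv2.resize(np.hstack([im,im2]),None,fx=3,fy=3,interpolation=cv2.INTER_CUBIC))
```

```text
t 10.85 pos [0.6932 0.0015 0.0865] F [0.55 0.23 0.09] -> cm [0.32 0.01 2.65] turn [ 0.002   0.0007 -0.0006]
```

View pics/k.png

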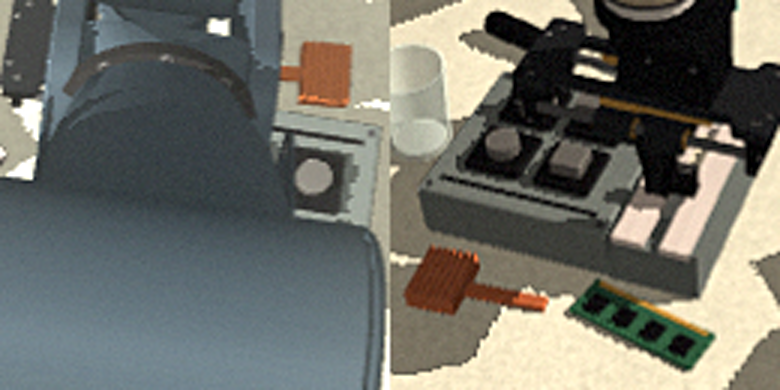

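The finger (665,170 in the combined picture) stands behind the knob, with the slot below it and the keys sprung up. Next I lower it and push.

Call:
play_rows(
  gripper=[1, 1, 1, 1, 1],
  delta_pos=[
    [0.3, 0, 0.8],
    [0.3, 0, 1.7],
    [0.3, 0, 2.4],
    [0.3, 0, 2.4],
    [0.3, 0, 2.4],
  ],
  turn=[
    [0, 0, 0],
    [0, 0, 0],
    [0, 0, 0],
    [0, 0, 0],
    [0, 0, 0],
  ],
)

```text
time: 11.58
position: [0.697, 0.0014, 0.0622]
tool_rot: [0.996, -0.089, 0.0, 0.001]
ft_force: [-0.0, 0.0, 0.1]
grip_width: 0.0005
grip_force: 0.0
```

Run:
```python
from h import *
go(con(.050,.065,.060))
```

```text
t 11.57 pos [0.697  0.0014 0.0622] F [-0.02  0.02  0.1 ] -> cm [-1.26  0.07  0.22] turn [ 0.0019 -0.0006  0.    ]
```

Call:
play_rows(
  gripper=[1, 1, 1, 1, 1, 1, 1, 1, 1, 1],
  delta_pos=[
    [-0.7, 0, 0],
    [-1.4, 0, 0],
    [-2.0, 0, 0],
    [-2.6, 0, 0],
    [-3.2, 0, 0],
    [-3.8, 0, 0],
    [-4.4, 0, 0],
    [-5.0, 0, 0],
    [-5.6, 0, 0],
    [-6.0, 0, 0],
  ],
  turn=[
    [0, 0, 0],
    [0, 0, 0],
    [0, 0, 0],
    [0, 0, 0],
    [0, 0, 0],
    [0, 0, 0],
    [0, 0, 0],
    [0, 0, 0],
    [0, 0, 0],
    [0, 0, 0],
  ],
)

```text
time: 12.82
position: [0.6395, 0.0118, 0.0627]
tool_rot: [0.996, -0.089, 0.002, 0.001]
ft_force: [7.8, 0.5, -3.3]
grip_width: 0.0005
grip_force: 3.3
```

Run:
```python
from h import *
go(con(-.008,.065,.062))
```

```text
t 12.82 pos [0.6395 0.0118 0.0627] F [ 7.8   0.52 -3.34] -> cm [-1.21  0.07  0.07] turn [ 0.0016 -0.0051 -0.0002]
```

Call:
play_rows(
  gripper=[1, 1, 1, 1, 1],
  delta_pos=[
    [-0.4, 0, 0],
    [-0.8, 0, 0],
    [-1.2, 0, 0],
    [-1.2, 0, 0],
    [-1.2, 0, 0],
  ],
  turn=[
    [0, 0, 0],
    [0, 0, 0],
    [0, 0, 0],
    [0, 0, 0],
    [0, 0, 0],
  ],
)

```text
time: 13.45
position: [0.6328, 0.013, 0.063]
tool_rot: [0.996, -0.09, 0.008, 0.001]
ft_force: [13.3, -1.5, -9.2]
grip_width: 0.0003
grip_force: 6.8
```

Run:
```python
from h import *
go(con(-.01,.065,.062))
```

```text
t 13.45 pos [0.6328 0.013  0.063 ] F [13.26 -1.48 -9.24] -> cm [-0.73  0.07  0.09] turn [ 0.0012 -0.0157 -0.0007]
```

Call:
play_rows(
  gripper=[1, 1, 1, 1],
  delta_pos=[
    [-0.3, 0, 0],
    [-0.5, 0, 0],
    [-0.5, 0, 0],
    [-0.5, 0, 0],
  ],
  turn=[
    [0, 0, 0],
    [0, 0, 0],
    [0, 0, 0],
    [0, 0, 0],
  ],
)

```text
time: 13.95
position: [0.6326, 0.013, 0.0635]
tool_rot: [0.996, -0.09, 0.013, 0.002]
ft_force: [21.1, -2.2, -13.5]
grip_width: 0.0004
grip_force: 10.2
```

Run:
```python
from h import *
go(con(-.01,.065,.062))
c2=robot.camera("scene")
im2=np.clip(c2["color"][170:300,190:350].astype(float)*1.8,0,255).astype(np.uint8)
save("k2.png",cv2.resize(im2,None,fx=4.5,fy=4.5,interpolation=cv2.INTER_CUBIC))
```

```text
t 13.95 pos [0.6326 0.013  0.0635] F [ 21.1   -2.2  -13.49] -> cm [-0.71  0.06  0.13] turn [ 0.0008 -0.026  -0.0011]
```

View pics/k2.png

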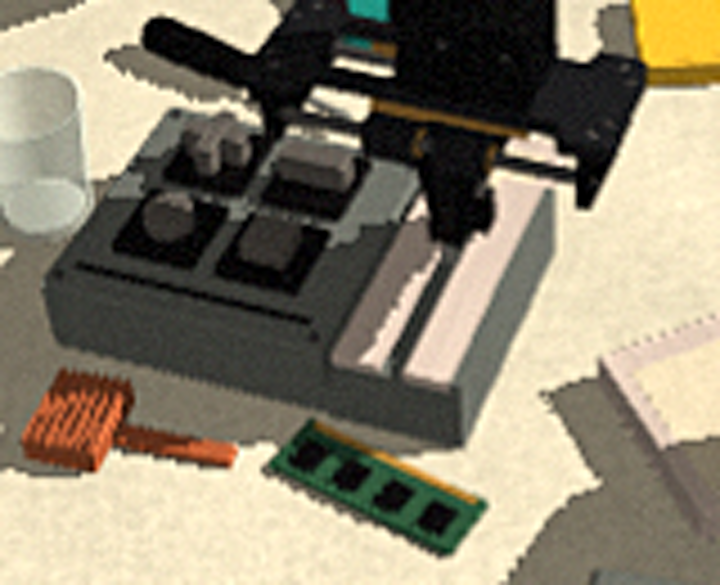

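The knob stands at its stop (21 N with no further motion), the slot behind it is clear, and all keys are up. Backing off.

Call:
play_rows(
  gripper=[1, 1, 1, 1, 1, 1, 1, 1, 1, 1],
  delta_pos=[
    [1.0, 0, 0],
    [2.0, 0, 0],
    [3.0, 0, 0],
    [4.0, 0, 0],
    [5.0, 0, 0],
    [6.0, 0, 0],
    [7.0, 0, 0],
    [7.8, 0, 0],
    [7.8, 0, 0],
    [7.8, 0, -5],
  ],
  turn=[
    [0, 0, 0],
    [0, 0, 0],
    [0, 0, 0],
    [0, 0, 0],
    [0, 0, 0],
    [0, 0, 0],
    [0, 0, 0],
    [0, 0, 0],
    [0, 0, 0],
    [0, 0, 0],
  ],
)

```text
time: 15.25
position: [0.6932, 0.002, 0.1073]
tool_rot: [0.996, -0.089, -0.007, 0.001]
ft_force: [0.8, -0.1, 0.7]
grip_width: 0.0008
grip_force: 0.0
```

Run:
```python
from h import *
go(con(-.17,.065,.16))
```

```text
t 15.25 pos [0.6932 0.002  0.1073] F [ 0.79 -0.15  0.7 ] -> cm [-22.93   0.07  -4.97] turn [ 0.0022  0.013  -0.0001]
```

Call:
play_rows(
  gripper=[1, -1, -1, -1, -1, -1, -1, -1, -1],
  delta_pos=[
    [0, 0, -1.0],
    [-4, 0, -2.0],
    [-9, 0, -2.0],
    [-14, 0, -2.0],
    [-19, 0, -1.0],
    [-20, 0, -1.0],
    [-20, 0, -1.0],
    [-20, 0, -1.0],
    [-20, 0, -1.0],
  ],
  turn=[
    [0, 0, 0],
    [0, 0, 0],
    [0, 0, 0],
    [0, 0, 0],
    [0, 0, 0],
    [0, 0, 0],
    [0, 0, 0],
    [0, 0, 0],
    [0, 0, 0],
  ],
)

```text
time: 16.38
position: [0.5028, 0.0365, 0.1223]
tool_rot: [0.996, -0.089, 0.001, 0.001]
ft_force: [0.2, -0.3, -1.1]
grip_width: 0.0724
grip_force: 0.0
```

Run:
```python
from h import *
import pickle
go(con(-.092,.065,.05))
w=robot.camera("wrist"); pickle.dump(w,open("w.pkl","wb"))
im=np.clip(w["color"].astype(float)*1.5,0,255).astype(np.uint8)
for p in [(-.07,.095,.05),(-.07,.035,.05),(-.12,.095,.04),(-.12,.035,.04),(-.136,.083,.022),(-.136,.047,.022),(.027,.065,.081)]:
    u=proj(w,con(*p)); print(p,u.round(0)); cv2.circle(im,tuple(int(x) for x in u),3,(255,0,0),1)
save("w.png",im)
c2=robot.camera("scene")
```

```text
t 16.38 pos [0.5028 0.0365 0.1223] F [ 0.18 -0.33 -1.06] -> cm [4.26 0.05 7.24] turn [ 0.0018 -0.0025 -0.0003]
(-0.07, 0.095, 0.05) [279. 126.]
(-0.07, 0.035, 0.05) [360. 126.]
(-0.12, 0.095, 0.04) [282. 190.]
(-0.12, 0.035, 0.04) [357. 190.]
(-0.136, 0.083, 0.022) [299. 204.]
(-0.136, 0.047, 0.022) [340. 204.]
(0.027, 0.065, 0.081) [319. -44.]
```

View pics/w.png

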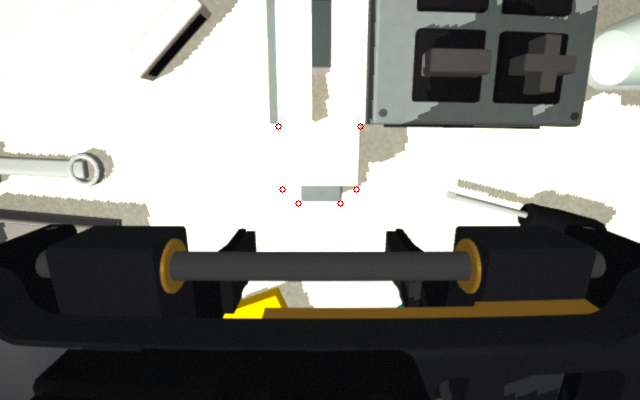

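The drive's front edge is at about row 186 with its right edge at column 359, within 2–3 mm of the prediction. No knob shows near row 50, so the slide is back. Descending around the drive.

Call:
play_rows(
  gripper=[-1, -1, -1, -1, -1, -1, -1, -1, -1],
  delta_pos=[
    [4.3, 0.1, 0],
    [4.3, 0.1, 0],
    [4.3, 0.1, 3],
    [4.3, 0.1, 6],
    [4.3, 0.1, 8],
    [4.3, 0.1, 9.0],
    [4.3, 0.1, 9.6],
    [4.3, 0.1, 9.6],
    [4.3, 0.1, 9.6],
  ],
  turn=[
    [0, 0, 0],
    [0, 0, 0],
    [0, 0, 0],
    [0, 0, 0],
    [0, 0, 0],
    [0, 0, 0],
    [0, 0, 0],
    [0, 0, 0],
    [0, 0, 0],
  ],
)

```text
time: 17.6
position: [0.5438, 0.028, 0.0269]
tool_rot: [0.996, -0.089, 0.001, 0.001]
ft_force: [0.9, -0.4, -0.5]
grip_width: 0.0871
grip_force: 0.0
```

Run:
```python
from h import *
go(con(-.092,.064,.024))
```

```text
t 17.6 pos [0.5438 0.028  0.0269] F [ 0.87 -0.38 -0.53] -> cm [0.1  0.06 0.29] turn [ 0.0018 -0.002   0.    ]
```

Lower 2.5 mm more and close.

Call:
play_rows(
  gripper=[-1, -1, 0, 1, 1, 1, 1, 1, 1, 1],
  delta_pos=[
    [0, 0.05, 0.25],
    [0, 0.05, 0.25],
    [0, 0.05, 0.25],
    [0, 0.05, 0.25],
    [0, 0.05, 0.25],
    [0, 0.05, 0.25],
    [0, 0.05, 0.25],
    [0, 0.05, 0.25],
    [0, 0.05, 0.25],
    [0, 0.05, 0.25],
  ],
  turn=[
    [0, 0, 0],
    [0, 0, 0],
    [0, 0, 0],
    [0, 0, 0],
    [0, 0, 0],
    [0, 0, 0],
    [0, 0, 0],
    [0, 0, 0],
    [0, 0, 0],
    [0, 0, 0],
  ],
  squeeze=30,
)

```text
time: 18.85
position: [0.5432, 0.0276, 0.0237]
tool_rot: [0.996, -0.089, 0.0, 0.001]
ft_force: [-0.5, -0.6, 0.3]
grip_width: 0.0599
grip_force: 30.0
```

Call:
play_rows(
  gripper=[1, 1, 1, 1, 1, 1, 1, 1, 1],
  delta_pos=[
    [-0.5, 0, 0],
    [-1.5, 0, -0.05],
    [-2.5, 0, -0.05],
    [-3.5, 0, -0.05],
    [-4.5, 0, -0.05],
    [-5.5, 0, -0.05],
    [-6.5, 0, -0.05],
    [-6.5, 0, -0.05],
    [-6.5, 0, -0.05],
  ],
  turn=[
    [0, 0, 0],
    [0, 0, 0],
    [0, 0, 0],
    [0, 0, 0],
    [0, 0, 0],
    [0, 0, 0],
    [0, 0, 0],
    [0, 0, 0],
    [0, 0, 0],
  ],
)

```text
time: 19.98
position: [0.4799, 0.039, 0.0242]
tool_rot: [0.996, -0.089, 0.001, 0.001]
ft_force: [-0.0, 0.3, -1.9]
grip_width: 0.06
grip_force: 30.0
```

Run:
```python
from h import *
s=robot.get_obs(); print(s["grip_width"],s["grip_force"])
go([.4547-.015,.32+.004,.0100],yaw=-.27)
```

```text
0.05998033875511002 29.988588094711304
t 19.98 pos [0.4799 0.039  0.0242] F [-0.01  0.28 -1.88] -> cm [ -9.03 -27.33   1.36] turn [ 0.0018 -0.0019  0.0913]
```

Call:
play_rows(
  gripper=[1, 1, 1, 1, 1, 1, 1, 1, 1, 1, 1, 1],
  delta_pos=[
    [0, 0, -1],
    [0, 0, -3],
    [0, 0, -6],
    [-1.5, -4, -8],
    [-3, -8, -8],
    [-4.5, -13, -8],
    [-6, -18, -8],
    [-7.5, -23, -8],
    [-8.5, -26, -8],
    [-9, -27.3, -8],
    [-9, -27.3, -8],
    [-9, -27.3, -8],
  ],
  turn=[
    [0, 0, 0],
    [0, 0, 0],
    [0, 0, 0],
    [0, 0, 0],
    [0, 0, 0],
    [0, 0, 0],
    [0, 0, 0.04],
    [0, 0, 0.09],
    [0, 0, 0.09],
    [0, 0, 0.09],
    [0, 0, 0.09],
    [0, 0, 0.09],
  ],
)

```text
time: 21.48
position: [0.4392, 0.3227, 0.1036]
tool_rot: [0.991, -0.134, 0.0, 0.001]
ft_force: [1.0, -0.3, -1.4]
grip_width: 0.0598
grip_force: 30.0
```

Run:
```python
from h import *
s=robot.get_obs(); print(s["grip_width"],s["grip_force"],s["q"].round(2))
go([.44,.324,.04],yaw=-.27)
w=robot.camera("wrist"); t=robot.camera("scene")
a=np.clip(w["color"].astype(float)*1.3,0,255).astype(np.uint8)
b=np.clip(t["color"][140:265,320:520].astype(float)*1.6,0,255).astype(np.uint8)
save("p.png",np.vstack([cv2.resize(a,(480,300)),cv2.resize(b,(480,300),interpolation=cv2.INTER_CUBIC)]))
```

```text
0.059817177724378855 29.988406598567963 [ 0.43  0.59  1.74 -0.    0.81  2.27]
t 21.48 pos [0.4392 0.3227 0.1036] F [ 1.04 -0.34 -1.39] -> cm [ 0.04 -0.16  6.36] turn [ 0.0026 -0.0004  0.0002]
```

View pics/p.png

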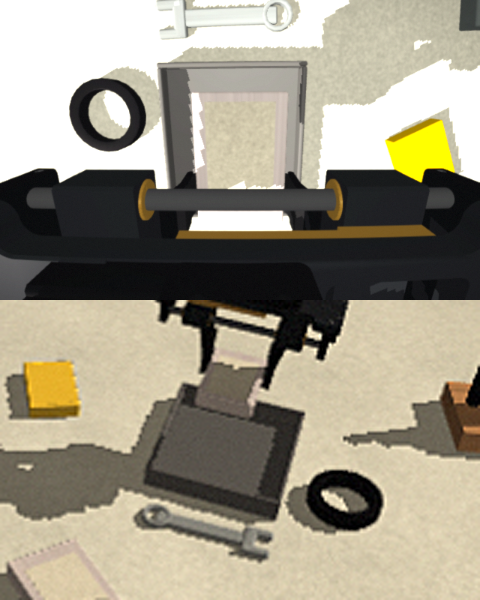

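The drive is held level above the tray, aligned with it and centred between its walls. Lowering.

Call:
play_rows(
  gripper=[1, 1, 1, 1, 1, 1, 1],
  delta_pos=[
    [0, 0, 2.5],
    [0, 0, 5],
    [0, 0, 7],
    [0, 0, 8.2],
    [0, 0, 9.0],
    [0, 0, 9.0],
    [0, 0, 9.0],
  ],
  turn=[
    [0, 0, 0],
    [0, 0, 0],
    [0, 0, 0],
    [0, 0, 0],
    [0, 0, 0],
    [0, 0, 0],
    [0, 0, 0],
  ],
)

```text
time: 22.45
position: [0.4396, 0.324, 0.0142]
tool_rot: [0.991, -0.134, 0.001, 0.001]
ft_force: [0.6, -0.1, -2.8]
grip_width: 0.0595
grip_force: 30.0
```

Call:
play_rows(
  gripper=[1, 1, 1, 1, 1],
  delta_pos=[
    [0, 0, 0.3],
    [0, 0, 0.5],
    [0, 0, 0.65],
    [0, 0, 0.75],
    [0, 0, 0.75],
  ],
  turn=[
    [0, 0, 0],
    [0, 0, 0],
    [0, 0, 0],
    [0, 0, 0],
    [0, 0, 0],
  ],
)

```text
time: 23.08
position: [0.4391, 0.3238, 0.0067]
tool_rot: [0.991, -0.134, 0.0, 0.001]
ft_force: [-1.8, -0.5, 4.9]
grip_width: 0.0599
grip_force: 30.0
```

Call:
play_rows(
  gripper=[1, -0.45, -0.6, -0.7, -0.7, -0.7, -0.7, -0.7, -0.7, -0.7, -0.7, -0.7],
  delta_pos=[
    [0, 0, -0.1],
    [0, 0, -0.1],
    [0, 0, -0.1],
    [0, 0, -0.1],
    [0, 0, -0.1],
    [0, 0, -0.1],
    [0, 0, -1],
    [0, 0, -3],
    [0, 0, -6],
    [0, 0, -10],
    [0, 0, -12],
    [0, 0, -12],
  ],
  turn=[
    [0, 0, 0],
    [0, 0, 0],
    [0, 0, 0],
    [0, 0, 0],
    [0, 0, 0],
    [0, 0, 0],
    [0, 0, 0],
    [0, 0, 0],
    [0, 0, 0],
    [0, 0, 0],
    [0, 0, 0],
    [0, 0, 0],
  ],
)

```text
time: 24.58
position: [0.4404, 0.3246, 0.1282]
tool_rot: [0.991, -0.134, 0.002, -0.0]
ft_force: [0.8, 1.0, 0.3]
grip_width: 0.0739
grip_force: 0.0
```

Run:
```python
from h import *
s=robot.get_obs(); print(s["time"],s["position"],s["grip_width"],s["ft_force"])
t=robot.camera("scene")
b=np.clip(t["color"][140:300,180:480].astype(float)*1.6,0,255).astype(np.uint8)
save("f.png",cv2.resize(b,(780,416),interpolation=cv2.INTER_CUBIC))
```

```text
24.575 [0.44035827 0.32459856 0.12824957] 0.07388170008855419 [0.78382448 1.0053636  0.27153563]
```

View pics/f.png

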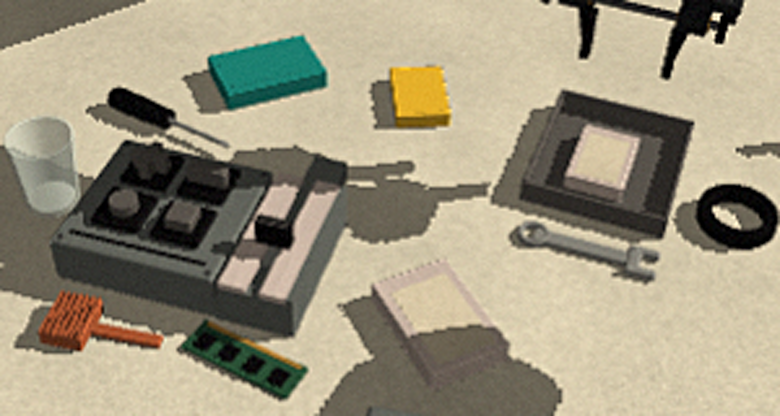

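The drive lies flat in the tray at (603,158), the ejector knob is back at (275,230), the keys are up and the bystanders have not moved. Handing in.

```bash
python3 -c "
from rig import robot
print(robot.hand_in())"
```

```text
the job is handed in; nothing more can be done
None
```

I pressed the round, square and bar keys in order, ran the ejector to its stop and back, set the drive flat in the tray, and handed the job in at about 24.6 s; no verdict was returned.

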